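Find the rocking corner of the jig plate and press its shim flat

TASK

One corner of the square jig plate rocks: press down on the corners one at a time with the fingertips until you find the one that dips, then press the yellow shim tab beside that corner down flat, leaving the other three tabs up. Press that corner once more to see that it now stands firm, then draw back. Only press: do not lift or shove the plate out of its bed, and leave the jar on it, the small pot and the yellow lid where they are.

Things in the scene. Friction and masses are not known exactly. Their poses are not given: they have to be found in the camera images.
- jig_base: Grey painted bed of a small filling jig, fixed to the table: a slab 170 (x) x 276 (y) x 4 mm with a low rim (top 13 mm above the table) round the plate. Origin: centre of its underside, on the table; yaw within 0.3 rad either way. The corners and shims 1 to 4 are at its (+x,+y), (+x,-y), (-x,-y), (-x,+y).
- plate: Loose square aluminium jig plate, 150 x 150 x 10 mm, about 0.9 kg, lying level in the bed: underside 12 mm, top 22 mm above the table, axes along the bed's, 2 mm play to the rim, which is lower than its top. Origin: centre of its underside. Three corners rest on firm supports; under the fourth, which one varies and cannot be seen, is a gap.
- corner_1 (a point): Middle of the black dot (18 mm across) on the plate's top at its (+x,+y) corner, 58 mm from the plate's centre in x and y, 17 mm from the edges: the place to press this corner. If this is the rocking corner, 4 to 7 N (10 N is plenty) make it dip about 4 mm, and it comes back when released; a firm corner gives less than 1 mm.
- corner_2 (a point): Middle of the black dot (18 mm across) on the plate's top at its (+x,-y) corner, 58 mm from the plate's centre in x and y, 17 mm from the edges: the place to press this corner. If this is the rocking corner, 4 to 7 N (10 N is plenty) make it dip about 4 mm, and it comes back when released; a firm corner gives less than 1 mm.
- corner_3 (a point): Middle of the black dot (18 mm across) on the plate's top at its (-x,-y) corner, 58 mm from the plate's centre in x and y, 17 mm from the edges: the place to press this corner. If this is the rocking corner, 4 to 7 N (10 N is plenty) make it dip about 4 mm, and it comes back when released; a firm corner gives less than 1 mm.
- corner_4 (a point): Middle of the black dot (18 mm across) on the plate's top at its (-x,+y) corner, 58 mm from the plate's centre in x and y, 17 mm from the edges: the place to press this corner. If this is the rocking corner, 4 to 7 N (10 N is plenty) make it dip about 4 mm, and it comes back when released; a firm corner gives less than 1 mm.
- tab_1 (a point): Where to press shim 1: a point on the top of its yellow tab, 45 mm outward from its hinge. The tab is 26 mm wide, 30 mm long and sticks out of the bed's +y side by the (+x,+y) corner. Raised it slopes up and outward, this point about 33 mm above the table and the tab's outer edge about 39 mm; flat this point is 8.5 mm above the table, at bed x +55, y +124 mm.
- tab_2 (a point): Where to press shim 2: a point on the top of its yellow tab, 45 mm outward from its hinge. The tab is 26 mm wide, 30 mm long and sticks out of the bed's -y side by the (+x,-y) corner. Raised it slopes up and outward, this point about 33 mm above the table and the tab's outer edge about 39 mm; flat this point is 8.5 mm above the table, at bed x +55, y -124 mm.
- tab_3 (a point): Where to press shim 3: a point on the top of its yellow tab, 45 mm outward from its hinge. The tab is 26 mm wide, 30 mm long and sticks out of the bed's -y side by the (-x,-y) corner. Raised it slopes up and outward, this point about 33 mm above the table and the tab's outer edge about 39 mm; flat this point is 8.5 mm above the table, at bed x -55, y -124 mm.
- tab_4 (a point): Where to press shim 4: a point on the top of its yellow tab, 45 mm outward from its hinge. The tab is 26 mm wide, 30 mm long and sticks out of the bed's +y side by the (-x,+y) corner. Raised it slopes up and outward, this point about 33 mm above the table and the tab's outer edge about 39 mm; flat this point is 8.5 mm above the table, at bed x -55, y +124 mm.
- shim_1 (a joint): Angle of rocker shim 1 in rad: 0 raised (starts 0 to 0.06), 0.6 tab fully flat (level, its stop), hinge axis along the bed's x at bed y 79 mm, 7 mm above the table. About 8 to 13 N at the tab point, slowly, press it down; it stays where left (friction, no spring). Flat, its inner end fills the gap under the corner to 1 mm and bears presses on the corner up to 30 N.
- shim_2 (a joint): Angle of rocker shim 2 in rad: 0 raised (starts 0 to 0.06), 0.6 tab fully flat (level, its stop), hinge axis along the bed's x at bed y 79 mm, 7 mm above the table. About 8 to 13 N at the tab point, slowly, press it down; it stays where left (friction, no spring). Flat, its inner end fills the gap under the corner to 1 mm and bears presses on the corner up to 30 N.
- shim_3 (a joint): Angle of rocker shim 3 in rad: 0 raised (starts 0 to 0.06), 0.6 tab fully flat (level, its stop), hinge axis along the bed's x at bed y 79 mm, 7 mm above the table. About 8 to 13 N at the tab point, slowly, press it down; it stays where left (friction, no spring). Flat, its inner end fills the gap under the corner to 1 mm and bears presses on the corner up to 30 N.
- shim_4 (a joint): Angle of rocker shim 4 in rad: 0 raised (starts 0 to 0.06), 0.6 tab fully flat (level, its stop), hinge axis along the bed's x at bed y 79 mm, 7 mm above the table. About 8 to 13 N at the tab point, slowly, press it down; it stays where left (friction, no spring). Flat, its inner end fills the gap under the corner to 1 mm and bears presses on the corner up to 30 N.
- resin_jar: Closed low jar, dark brown with a cream lid, 54 mm across, 32 mm high, standing loose in a rubber ring (70 mm outside, 3 mm high) in the middle of the plate. Origin: centre of its underside. Bystander.
- attar_pot: Small clear pot with black cap, 33 mm across, 34 mm high, loose on the table right of the jig. Origin: centre of its underside. Bystander.
- yellow_lid: Yellow screw lid, 78 mm across, 15 mm high, loose on the table left of the jig. Origin: centre of its underside. Bystander.
Mind the look-alikes: they are no part of the job. What is shaped like the plate but orange or purple is not meant.

How it is judged:
On the way, in this order (a step that is already met when the one before it is completed fails the run):
1. the rocking corner has been pressed and has dipped by more than 2.5 mm under the fingers (z of any of corner_1, corner_2, corner_3, corner_4 in the frame of jig_base below 0.0195 m and contact force between the fingers and plate above 1 N), for 0.05 s.
2. one shim tab is pressed flat (over 0.5 rad), the others still up (((value of joint shim_1 above 0.5 rad and value of joint each of shim_2, shim_3, shim_4 below 0.15 rad) or (value of joint shim_2 above 0.5 rad and value of joint each of shim_1, shim_3, shim_4 below 0.15 rad) or (value of joint shim_3 above 0.5 rad and value of joint each of shim_1, shim_2, shim_4 below 0.15 rad) or (value of joint shim_4 above 0.5 rad and value of joint each of shim_1, shim_2, shim_3 below 0.15 rad))), for 0.1 s.
3. the mended corner is pressed again with more than 4 N: it dips no more than 3 mm and its flat shim takes the load (only the rocking corner's shim can) (contact force between the fingers and plate above 4 N and (((value of joint shim_1 above 0.5 rad and value of joint each of shim_2, shim_3, shim_4 below 0.15 rad) and contact force between plate and shim_1 above 2 N and z of corner_1 in the frame of jig_base above 0.019 m) or ((value of joint shim_2 above 0.5 rad and value of joint each of shim_1, shim_3, shim_4 below 0.15 rad) and contact force between plate and shim_2 above 2 N and z of corner_2 in the frame of jig_base above 0.019 m) or ((value of joint shim_3 above 0.5 rad and value of joint each of shim_1, shim_2, shim_4 below 0.15 rad) and contact force between plate and shim_3 above 2 N and z of corner_3 in the frame of jig_base above 0.019 m) or ((value of joint shim_4 above 0.5 rad and value of joint each of shim_1, shim_2, shim_3 below 0.15 rad) and contact force between plate and shim_4 above 2 N and z of corner_4 in the frame of jig_base above 0.019 m))), for 0.1 s.
At the end, for the whole second after the job is handed in: One shim, that of the rocking corner, is flat (over 0.5 rad) and the other three are up (under 0.15 rad); the plate lies level (0.03 rad) and at rest in its bed (within 6 mm of its centre); the jar stands upright in the plate's ring (within 20 mm) (((value of joint shim_1 above 0.5 rad and value of joint each of shim_2, shim_3, shim_4 below 0.15 rad) or (value of joint shim_2 above 0.5 rad and value of joint each of shim_1, shim_3, shim_4 below 0.15 rad) or (value of joint shim_3 above 0.5 rad and value of joint each of shim_1, shim_2, shim_4 below 0.15 rad) or (value of joint shim_4 above 0.5 rad and value of joint each of shim_1, shim_2, shim_3 below 0.15 rad)) and angle between plate's own z axis and vertical below 0.03 rad and z of plate in the frame of jig_base below 0.015 m and horizontal distance between plate and jig_base below 0.006 m and horizontal distance between resin_jar and plate below 0.02 m and angle between resin_jar's own z axis and vertical below 0.1 rad and linear speed of plate below 0.02 m/s); the robot touches nothing.
It fails at once if a second shim tab is pressed down (value of joint each of shim_1, shim_2 above 0.2 rad or value of joint each of shim_1, shim_3 above 0.2 rad or value of joint each of shim_1, shim_4 above 0.2 rad or value of joint each of shim_2, shim_3 above 0.2 rad or value of joint each of shim_2, shim_4 above 0.2 rad or value of joint each of shim_3, shim_4 above 0.2 rad).
It fails at once if the plate is lifted or pushed out of its bed (z of plate in the frame of jig_base above 0.02 m or horizontal distance between plate and jig_base above 0.01 m).
It fails at once if the jar is lifted or knocked out of its ring (z of resin_jar in the frame of plate above 0.02 m or horizontal distance between resin_jar and plate above 0.03 m).
It fails at once if the attar pot is knocked or carried away (more than 30 mm) (distance of attar_pot from where it was at the start of the episode above 0.03 m).
It fails at once if the yellow lid is knocked or carried away (more than 30 mm) (distance of yellow_lid from where it was at the start of the episode above 0.03 m).
It also fails if it takes over 54 s, if anything falls off the work surface, if the arm or the gripper's body presses on something with over 40 N, if the wrist force passes 120 N, or if a joint passes its speed limit or range.

ROBOT

A 6-joint arm with a two-finger parallel gripper is mounted at the origin on a cart in front of the work surface, level with it; the furniture and walls round the work are solid. World frame = base frame: x ahead of the robot, y to its left, z up, the work surface at z = 0. Lengths are in m, angles in rad, forces in N, time in s.
With the tool pointing down it reaches from about 0.35 to 0.85 m from the base axis. Payload 8.1 kg.
Tool frame: the origin (TCP) lies at the centre of the arm's flange, where the gripper is bolted on; the fingertips stand 186 mm ahead of it and the grasp point (between the pads) lies 167 mm ahead of it; z points along the fingers, y is the line along which they close (so a half turn about z gives the same grasp; the last joint's range is limited). The gripper opens to 93 mm and grips with 3 to 60 N. Pads are 15 mm wide; open, the fingers measure 128 mm over their backs; the gripper's body (75 mm by 188 mm) begins 65 mm behind the grasp point.
Start: joints at [-1.418, 0.13, 1.488, -0, 1.523, -0.085], TCP at [0.141, -0.583, 0.405] pointing down, gripper open.
Joint ranges: [-2.96, 2.96], [-0.89, 2.26], [0.02, 2.5], [-1.34, 4.48], [0, 2.73], [-2.66, 2.66]. Speed limits (rad/s): [2.39, 2.39, 2.79, 3.14, 3.14, 3.14].

INTERFACE

Orientations are given as a rotation vector (axis times angle).
In Python, from plant import robot gives the robot as it stands.
- The arm moves only by the tool apply_moves, never from a script. Its argument "series" is a list of rows, each a list of 2 entries, a list of its own where there are three numbers: the shift along the tool's x, y, z in mm, then the turn, a rotation vector about the tool's x, y, z in rad. A call has 1 to 12 rows; each row shifts and turns the commanded pose from where the row before left it, along the tool's axes as they then stand; what a row does not reach is not made up. A row lasts 1/12 s, in which the tool goes at most 41.7 mm and 7.16 degrees, less where a joint would pass 70% of its speed; a pose out of reach is approached as far as the arm can. A call is refused whole if a number of a shift passes 41.7 or a number of a turn 0.125, either way. A call with a gripper value outside its range is refused whole. "claw" is the opening, from 0 (shut) to 1 (fully open), set as the call begins (left out, the last holds). The fingers move at their own pace and stop on an object; "newtons" is the grip in N (left out, the last holds). Time passes only in rows, so rows that do not move let the fingers close. It gives the time, the measured TCP pose, the force, the opening and the grip force at its end, in the units of the state.
- robot.read_state(): the state, without advancing time (a new reading comes with each control period).
- robot.read_camera(name): name is "scene" or "top" or "wrist"; returns (picture, depth): 420x560x3 uint8, blue, green, red; 420x560 float32, m along the optical axis (not along the pixel's ray), 0 where there is no reading.
- robot.calibration(name): a dict with "fx", "fy", "cx", "cy" (pixels), "extrinsics" (4x4, takes a point from world to camera coordinates). Camera axes: x right, y down, z forward; pixel columns grow to the right and rows downward; lengths in m; the calibration is good to about 2 mm. A picture is of the moment at which its call begins: read the wrist's pose just before it. calibration takes no time and is no camera call; for the wrist camera it gives the pose at the moment of the call.
- robot.close_job(): hands the job in; it is judged then, once.
The state is a dict: "t": time; "q": joint angles; "dq": joint speeds; "joint_torque": joint torques, N m; "tool_pos": TCP position; "orientation": TCP orientation; "force": force on the tool from outside, world axes, zero at the start; "wrist_torque": the same for the moment, N m; "opening": finger opening in m; "gripper_force": force on a finger pad.
Only numpy, scipy, OpenCV 4.12 (cv2) and the standard library are available. Lean on these libraries where they do the work, as an engineer would, in place of code of your own. Each camera call takes 0.05 s, during which the arm holds its last target. There are 200 camera calls.

## Working session

There is one attempt and no reset: what is moved stays moved. The work goes in short steps, Python scripts to look and compute and a tool call to move; the robot and the scene stay as the last step left them, time stands still between calls to the robot, and variables do not carry over. Pictures are saved under pics/ and viewed, at most 10 in all, crops included, and the job is handed in when it is done.

Besides the shell and the picture viewer there is one more tool, called after ">>>" as a command line: name --argument value ..., lists and objects as JSON in quotes. apply_moves: Moves the arm, as the interface text tells. Its arguments: {"type":"object","properties":{"series":{"type":"array"},"claw":{"type":"number"},"newtons":{"type":"number"}},"required":["series"]}

```bash
mkdir -p pics; ls; python3 - <<'E'
from plant import robot
import cv2,numpy as np
s=robot.read_state();print(s)
for n in("top","scene"):
    p,d=robot.read_camera(n);cv2.imwrite(f"pics/{n}0.png",p);np.save(f"pics/{n}0.npy",d)
    c=robot.calibration(n);print(n,c)
E
```

```text
pics
{'t': 0.0, 'q': array([-1.41837484e+00,  1.31166776e-01,  1.48923404e+00,  1.87144498e-05,
        1.52299359e+00, -8.54117311e-02]), 'dq': array([-0.00114465,  0.00151568,  0.0001633 , -0.00042797,  0.00059971,
       -0.00162909]), 'joint_torque': array([ 1.12205951e-03, -5.59847546e+01, -4.91754270e+01,  7.68102380e-02,
        3.57192254e-02, -1.63923669e-04]), 'tool_pos': array([ 0.14134399, -0.58289241,  0.40370863]), 'orientation': array([-3.11761746e+00, -3.72492553e-01,  6.54245042e-05]), 'force': array([-0.13074278,  0.27647016,  0.19515636]), 'wrist_torque': array([-0.01204102,  0.03048559,  0.02544373]), 'gripper_force': 0.0, 'opening': 0.09303002613061474}
top {'fx': 380.44943848689206, 'fy': 380.44943848689206, 'cx': 274.8517025700655, 'cy': 206.95204461967563, 'extrinsics': array([[-2.15289527e-04, -9.99999975e-01, -6.21097736e-05,
        -7.56530483e-02],
       [-9.98692606e-01,  2.18182981e-04, -5.11178197e-02,
         5.41029408e-01],
       [ 5.11178319e-02,  5.10234404e-05, -9.98692628e-01,
         1.26509396e+00],
       [ 0.00000000e+00,  0.00000000e+00,  0.00000000e+00,
         1.00000000e+00]])}
scene {'fx': 393.71364217228114, 'fy': 393.71364217228114, 'cx': 277.30912693098657, 'cy': 210.64616611288076, 'extrinsics': array([[-0.83833482, -0.54495207, -0.01489873,  0.40750288],
       [-0.27472768,  0.44592092, -0.85186808,  0.22520458],
       [ 0.47087093, -0.71005758, -0.52354445,  0.91743454],
       [ 0.        ,  0.        ,  0.        ,  1.        ]])}
```

View pics/top0.png

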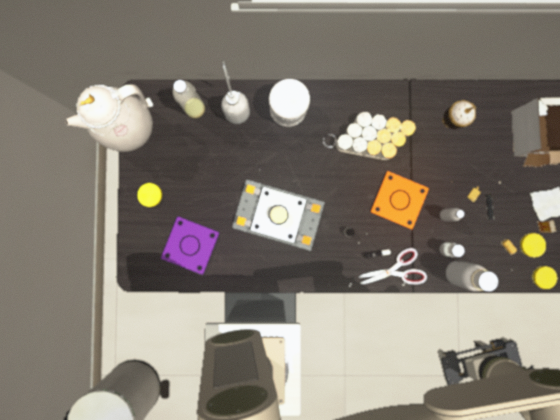

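View pics/scene0.png

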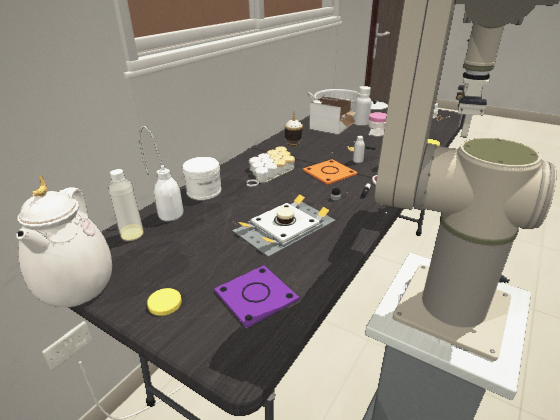

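The top view shows the aluminium plate in its grey bed at about (278,215) with the jar on it. Yellow tabs are at (250,188), (241,221), (316,208) and (308,240). The look-alikes are the purple plate at (190,244) and the orange plate at (400,200). Only the silver one has a bed, tabs and a jar, so it is the one meant. I'll confirm with an enlarged crop.

```bash
cat > h.py <<'E'
import numpy as np,cv2
from scipy.spatial.transform import Rotation as R
from plant import robot
def ray(c,uv):
    E=c["extrinsics"];Rm=E[:3,:3];o=-Rm.T@E[:3,3]
    return o,Rm.T@np.array([(uv[0]-c["cx"])/c["fx"],(uv[1]-c["cy"])/c["fy"],1])
def at_z(c,uv,z):
    o,d=ray(c,uv);return o+d*(z-o[2])/d[2]
def blobs(g,mask_roi,thr,amin,amax):
    m=((g<thr)&mask_roi).astype(np.uint8)
    n,l,s,ce=cv2.connectedComponentsWithStats(m)
    return [(ce[i],s[i,4]) for i in range(1,n) if amin<=s[i,4]<=amax]
E
python3 - <<'E'
from h import *
p=cv2.imread("pics/top0.png");c=robot.calibration("top")
cr=p[165:265,220:340];cv2.imwrite("pics/crop0.png",cv2.resize(cr,None,fx=6,fy=6,interpolation=cv2.INTER_CUBIC))
hsv=cv2.cvtColor(p,cv2.COLOR_BGR2HSV)
g=p.max(2)
roi=np.zeros(g.shape,bool);roi[175:255,230:330]=1
for b in blobs(g,roi,90,8,60):
    print(b,at_z(c,b[0],.022))
y=((hsv[...,1]>130)&(hsv[...,2]>120)&roi).astype(np.uint8)
n,l,s,ce=cv2.connectedComponentsWithStats(y)
for i in range(1,n):
    if s[i,4]>15:print("Y",ce[i],s[i,4],at_z(c,ce[i],.033))
E
```

```text
Y [249.57407407 188.62962963] 54 [0.60094905 0.00812161 0.033     ]
Y [315.38461538 207.82692308] 52 [ 0.53710239 -0.20996603  0.033     ]
Y [240.58181818 220.47272727] 55 [0.49530983 0.03750679 0.033     ]
Y [306.24528302 239.67924528] 53 [ 0.43197796 -0.17924184  0.033     ]
```

View pics/crop0.png

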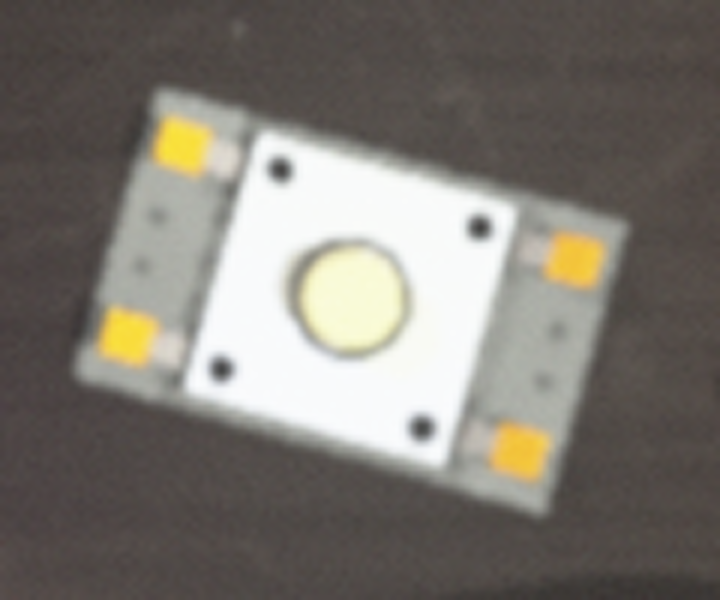

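The crop confirms it: silver plate with dots at crop (280,169), (479,228), (222,369) and (421,428). The jar is in the middle and all four tabs are up. The bed yaw is about -0.286. I'm moving above the jig with the fingers shut.

>>> apply_moves --series '[[[24.1,-19.7,3.7],[0,0,0]],[[24.1,-19.7,3.7],[0,0,0]],[[24.1,-19.7,3.7],[0,0,0]],[[24.1,-19.7,3.7],[0,0,0]],[[24.1,-19.7,3.7],[0,0,0]],[[24.1,-19.7,3.7],[0,0,0]],[[24.1,-19.7,3.7],[0,0,0]],[[24.1,-19.7,3.7],[0,0,0]],[[24.1,-19.7,3.7],[0,0,0]],[[24.1,-19.7,3.7],[0,0,0]],[[24.1,-19.7,3.7],[0,0,0]],[[24.1,-19.7,3.7],[0,0,0]]]' --claw 0

```text
t: 1.1
tool_pos: [0.3672, -0.2838, 0.3599]
orientation: [-3.119, -0.372, 0.0]
force: [-0.4, -0.2, -0.6]
opening: 0.0175
gripper_force: 0.0
```

>>> apply_moves --series '[[[24.1,-19.7,3.7],[0,0,0]],[[24.1,-19.7,3.7],[0,0,0]],[[24.1,-19.7,3.7],[0,0,0]],[[24.1,-19.7,3.7],[0,0,0]],[[0,0,0],[0,0,0.105]],[[0,0,0],[0,0,0.105]],[[0,0,0],[0,0,0.105]],[[0,0,0],[0,0,0.105]],[[0,0,0],[0,0,0.105]],[[0,0,0],[0,0,0]],[[0,0,0],[0,0,0]]]'

```text
t: 2.02
tool_pos: [0.4417, -0.1859, 0.3452]
orientation: [-3.11, 0.444, 0.001]
force: [0.6, 1.1, 0.0]
opening: 0.0004
gripper_force: 0.0
```

```bash
python3 - <<'E'
from h import *
s=robot.read_state();c=robot.calibration("wrist");p,d=robot.read_camera("wrist")
cv2.imwrite("pics/w1.png",p);np.save("pics/w1.npy",d)
print(s["t"],s["tool_pos"],R.from_rotvec(s["orientation"]).as_matrix().round(3),s["force"]);print(c)
np.savez("pics/w1c.npz",**c)
E
```

```text
2.0167 [ 0.44173956 -0.1858715   0.34522268] [[ 0.96  -0.28  -0.001]
 [-0.28  -0.96   0.   ]
 [-0.001 -0.    -1.   ]] [0.55657523 1.06418933 0.03102778]
{'fx': 378.55454510219647, 'fy': 378.55454510219647, 'cx': 285.65127967416447, 'cy': 205.97350405561764, 'extrinsics': array([[-2.81041065e-01, -9.59695256e-01,  9.66779709e-04,
        -5.45259640e-02],
       [-9.17085814e-01,  2.68859710e-01,  2.94394406e-01,
         4.37320207e-01],
       [-2.82788844e-01,  8.18502975e-02, -9.55683524e-01,
         4.76194807e-01],
       [ 0.00000000e+00,  0.00000000e+00,  0.00000000e+00,
         1.00000000e+00]])}
```

View pics/w1.png

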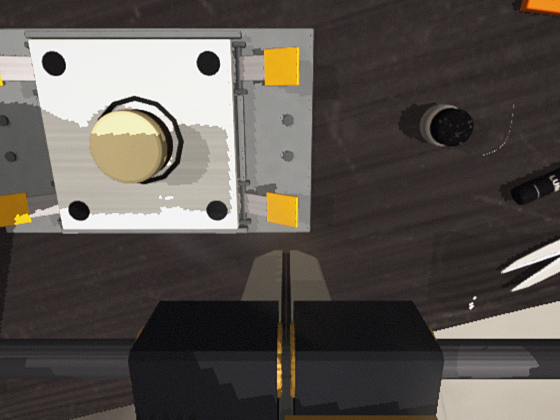

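The wrist view shows dots at about (53,63), (208,63), (79,210) and (217,210), right-hand tabs at (282,67) and (282,210), and the pot at (447,126). Next I triangulate the dots from the top and wrist views.

```bash
python3 - <<'E'
from h import *
cw=dict(np.load("pics/w1c.npz"));ct=robot.calibration("top")
g=cv2.imread("pics/w1.png").max(2);d=np.load("pics/w1.npy")
S={1:((53,63),(280,169)),2:((208,63),(479,228)),4:((79,210),(222,369)),3:((217,210),(421,428))}
P={}
for k,(w,t) in S.items():
    m=np.zeros(g.shape,bool);m[w[1]-18:w[1]+19,w[0]-18:w[0]+19]=1
    b=max(blobs(g,m,80,60,900),key=lambda b:b[1])[0]
    t=((t[0]+.5)/6-.5+220,(t[1]+.5)/6-.5+165)
    o1,r1=ray(cw,b);o2,r2=ray(ct,t)
    a=np.linalg.lstsq(np.c_[r1,-r2],o2-o1,rcond=None)[0]
    P[k]=at_z(cw,b,.022)
    print(k,b.round(1),"tri",((o1+a[0]*r1+o2+a[1]*r2)/2).round(4),"wrist@22mm",P[k].round(4),"top",at_z(ct,t,.022).round(4))
c=sum(P.values())/4;yv=(P[1]+P[4]-P[2]-P[3]);yaw=np.arctan2(-yv[0],yv[1])
ux=np.array([np.cos(yaw),np.sin(yaw)]);uy=np.array([-ux[1],ux[0]])
print("c",c,"yaw",yaw,np.linalg.norm(P[1]-P[4]),np.linalg.norm(P[1]-P[2]))
for k,(a,b) in {1:(1,1),2:(1,-1),3:(-1,-1),4:(-1,1)}.items():
    print(k,"dot",(c[:2]+58*.001*(a*ux+b*uy)).round(4),"tab",(c[:2]+.001*(a*55*ux+b*124*uy)).round(4))
E
```

```text
1 [53.4 63.1] tri [ 0.5878 -0.0469  0.0225] wrist@22mm [ 0.5876 -0.0466  0.022 ] top [ 0.5882 -0.047   0.022 ]
2 [208.   62.7] tri [ 0.5554 -0.158   0.0198] wrist@22mm [ 0.5552 -0.1584  0.022 ] top [ 0.5552 -0.1579  0.022 ]
4 [ 78.6 210.2] tri [ 0.4765 -0.0151  0.0236] wrist@22mm [ 0.4759 -0.0141  0.022 ] top [ 0.4768 -0.0149  0.022 ]
3 [216.5 210. ] tri [ 0.4437 -0.1256  0.022 ] wrist@22mm [ 0.4434 -0.1259  0.022 ] top [ 0.4441 -0.1253  0.022 ]
c [ 0.51550815 -0.08624299  0.022     ] yaw -0.2828003708935781 0.11632528528758329 0.11643558134502133
1 dot [ 0.5874 -0.0467] tab [0.6029 0.0175]
2 dot [ 0.555  -0.1581] tab [ 0.5337 -0.2207]
3 dot [ 0.4436 -0.1258] tab [ 0.4281 -0.19  ]
4 dot [ 0.476  -0.0144] tab [0.4973 0.0482]
```

Both views agree: dots stand at about 22 mm and are well placed. I go over corner 3 first (sideways, then down).

>>> apply_moves --series '[[[-7.5,-29.1,0],[0,0,0]],[[-7.5,-29.1,0],[0,0,0]],[[0,0,0],[0,0,0]],[[0,0,30],[0,0,0]],[[0,0,30],[0,0,0]],[[0,0,30],[0,0,0]],[[0,0,30],[0,0,0]],[[0,0,8],[0,0,0]],[[0,0,0],[0,0,0]],[[0,0,0],[0,0,0]],[[0,0,0],[0,0,0]]]'

```text
t: 2.98
tool_pos: [0.445, -0.1264, 0.2197]
orientation: [3.109, -0.448, 0.005]
force: [0.1, -0.3, 0.3]
opening: 0.0001
gripper_force: 0.0
```

>>> apply_moves --series '[[[0,0,4],[0,0,0]],[[0,0,3],[0,0,0]],[[0,0,2],[0,0,0]],[[0,0,1],[0,0,0]],[[0,0,1],[0,0,0]],[[0,0,0],[0,0,0]],[[0,0,0],[0,0,0]]]'

```text
t: 3.57
tool_pos: [0.4441, -0.1261, 0.2069]
orientation: [3.109, -0.45, 0.001]
force: [-1.8, -1.1, 4.4]
opening: 0.0002
gripper_force: 2.2
```

>>> apply_moves --series '[[[0,0,1],[0,0,0]],[[0,0,0],[0,0,0]],[[0,0,0],[0,0,0]]]'

```text
t: 3.82
tool_pos: [0.4439, -0.126, 0.2056]
orientation: [3.109, -0.449, -0.0]
force: [-1.5, -2.3, 4.7]
opening: 0.0002
gripper_force: 2.4
```

>>> apply_moves --series '[[[0,0,1],[0,0,0]],[[0,0,0],[0,0,0]],[[0,0,0],[0,0,0]]]'

```text
t: 4.07
tool_pos: [0.4439, -0.126, 0.2045]
orientation: [3.109, -0.45, -0.0]
force: [-2.7, -3.1, 4.0]
opening: 0.0003
gripper_force: 2.5
```

>>> apply_moves --series '[[[0,0,1],[0,0,0]],[[0,0,0],[0,0,0]],[[0,0,0],[0,0,0]]]'

```text
t: 4.32
tool_pos: [0.444, -0.1261, 0.2041]
orientation: [3.109, -0.449, -0.0]
force: [-5.7, -1.4, 12.0]
opening: 0.0009
gripper_force: 6.0
```

>>> apply_moves --series '[[[0,0,0.7],[0,0,0]],[[0,0,0],[0,0,0]],[[0,0,0],[0,0,0]]]'

```text
t: 4.57
tool_pos: [0.4441, -0.1262, 0.204]
orientation: [3.109, -0.449, -0.0]
force: [-8.0, -1.2, 17.2]
opening: 0.0003
gripper_force: 9.0
```

Corner 3 dips about 4 mm at roughly 4.5 N and then bottoms out, so it is the rocking corner. Next: lift off and go over tab 3.

>>> apply_moves --series '[[[0,0,-10],[0,0,0]],[[0,0,-25],[0,0,0]],[[0,0,-25],[0,0,0]],[[0,0,0],[0,0,0]],[[1,22,0],[0,0,0]],[[1,22,0],[0,0,0]],[[1,22,0],[0,0,0]],[[0,0,0],[0,0,0]],[[0,0,12],[0,0,0]],[[0,0,0],[0,0,0]],[[0,0,0],[0,0,0]]]'

```text
t: 5.48
tool_pos: [0.4277, -0.1893, 0.2498]
orientation: [-3.108, 0.449, 0.003]
force: [-0.2, -0.5, -0.2]
opening: 0.0005
gripper_force: 0.0
```

```bash
python3 - <<'E'
from h import *
p,d=robot.read_camera("wrist");cv2.imwrite("pics/w2.png",p)
print(robot.read_state()["tool_pos"])
E
```

```text
[ 0.42802251 -0.18939482  0.25039864]
```

View pics/w2.png

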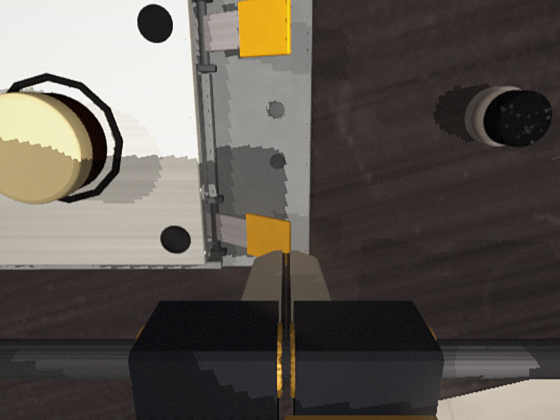

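The wrist view shows the fingertips at about (286,255), lined up over tab 3 at (268,235), with the plate seated and the jar in place. Now pressing the tab slowly.

>>> apply_moves --series '[[[0,0,10],[0,0,0]],[[0,0,8],[0,0,0]],[[0,0,4],[0,0,0]],[[0,0,2],[0,0,0]],[[0,0,2],[0,0,0]],[[0,0,2],[0,0,0]],[[0,0,2],[0,0,0]],[[0,0,2],[0,0,0]],[[0,0,2],[0,0,0]],[[0,0,2],[0,0,0]],[[0,0,2],[0,0,0]],[[0,0,2],[0,0,0]]]'

```text
t: 6.53
tool_pos: [0.4292, -0.1914, 0.2129]
orientation: [3.106, -0.449, 0.006]
force: [-2.5, -4.1, 9.6]
opening: 0.0005
gripper_force: 4.7
```

>>> apply_moves --series '[[[0,0,2],[0,0,0]],[[0,0,2],[0,0,0]],[[0,0,2],[0,0,0]],[[0,0,2],[0,0,0]],[[0,0,2],[0,0,0]],[[0,0,1],[0,0,0]],[[0,0,1],[0,0,0]],[[0,0,0],[0,0,0]],[[0,0,0],[0,0,0]]]'

```text
t: 7.28
tool_pos: [0.4292, -0.1908, 0.2004]
orientation: [3.107, -0.449, 0.005]
force: [0.1, -1.7, 6.2]
opening: 0.0003
gripper_force: 2.8
```

>>> apply_moves --series '[[[0,0,1.5],[0,0,0]],[[0,0,1.5],[0,0,0]],[[0,0,1],[0,0,0]],[[0,0,1],[0,0,0]],[[0,0,0],[0,0,0]],[[0,0,0],[0,0,0]]]'

```text
t: 7.78
tool_pos: [0.4291, -0.191, 0.1954]
orientation: [3.107, -0.449, 0.005]
force: [-0.2, -1.1, 6.3]
opening: 0.0003
gripper_force: 2.9
```

>>> apply_moves --series '[[[0,0,1],[0,0,0]],[[0,0,0.5],[0,0,0]],[[0,0,0],[0,0,0]],[[0,0,0],[0,0,0]]]'

```text
t: 8.12
tool_pos: [0.4293, -0.191, 0.1944]
orientation: [3.107, -0.449, 0.005]
force: [-3.0, -0.8, 12.1]
opening: 0.0003
gripper_force: 6.2
```

>>> apply_moves --series '[[[0,0,0.7],[0,0,0]],[[0,0,0],[0,0,0]],[[0,0,0],[0,0,0]]]'

```text
t: 8.37
tool_pos: [0.4294, -0.1911, 0.1942]
orientation: [3.107, -0.449, 0.005]
force: [-5.7, -0.1, 17.8]
opening: 0.0005
gripper_force: 8.5
```

>>> apply_moves --series '[[[0,0,-10],[0,0,0]],[[0,0,-20],[0,0,0]],[[0,0,-20],[0,0,0]],[[0,0,0],[0,0,0]],[[-2,-22,0],[0,0,0]],[[-2,-22,0],[0,0,0]],[[-1,-22,0],[0,0,0]],[[0,0,0],[0,0,0]],[[0,0,10],[0,0,0]],[[0,0,10],[0,0,0]],[[0,0,0],[0,0,0]],[[0,0,0],[0,0,0]]]'

```text
t: 9.37
tool_pos: [0.4412, -0.1257, 0.2201]
orientation: [-3.108, 0.451, 0.005]
force: [-0.2, -0.8, 0.0]
opening: 0.0005
gripper_force: 0.0
```

```bash
python3 - <<'E'
from h import *
p,d=robot.read_camera("wrist");cv2.imwrite("pics/w3.png",p)
print(robot.read_state()["tool_pos"])
E
```

```text
[ 0.4415262  -0.12584491  0.22076679]
```

View pics/w3.png

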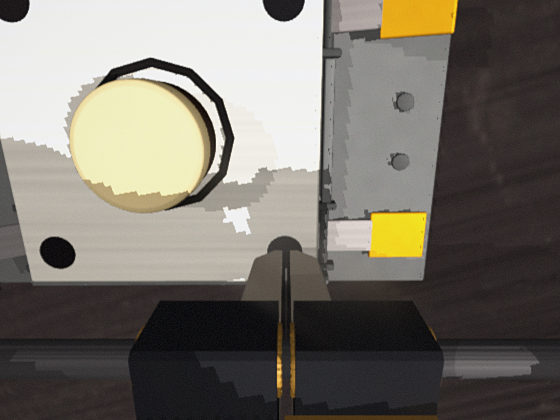

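Tab 3 at (398,234) now lies flat, tab 2 at (418,15) is still up, and the fingertips are over dot 3 at (286,245). Now pressing corner 3 again.

>>> apply_moves --series '[[[1,0,5],[0,0,0]],[[1,0,3],[0,0,0]],[[0,0,2],[0,0,0]],[[0,0,1],[0,0,0]],[[0,0,1],[0,0,0]],[[0,0,0],[0,0,0]],[[0,0,0],[0,0,0]]]'

```text
t: 10.0
tool_pos: [0.444, -0.1259, 0.2097]
orientation: [3.109, -0.449, 0.0]
force: [-0.5, -0.7, -0.3]
opening: 0.0005
gripper_force: 0.0
```

>>> apply_moves --series '[[[0,0,1],[0,0,0]],[[0,0,0.7],[0,0,0]],[[0,0,0],[0,0,0]],[[0,0,0],[0,0,0]]]'

```text
t: 10.33
tool_pos: [0.4441, -0.1259, 0.2082]
orientation: [3.109, -0.449, 0.001]
force: [-0.4, -0.4, 3.7]
opening: 0.0004
gripper_force: 1.5
```

>>> apply_moves --series '[[[0,0,1],[0,0,0]],[[0,0,0.7],[0,0,0]],[[0,0,0],[0,0,0]],[[0,0,0],[0,0,0]]]'

```text
t: 10.67
tool_pos: [0.4442, -0.1261, 0.2073]
orientation: [3.109, -0.449, 0.001]
force: [-5.8, 0.7, 13.8]
opening: 0.0006
gripper_force: 6.5
```

>>> apply_moves --series '[[[0,0,0.7],[0,0,0]],[[0,0,0],[0,0,0]],[[0,0,0],[0,0,0]]]'

```text
t: 10.92
tool_pos: [0.4443, -0.1262, 0.2071]
orientation: [3.109, -0.449, 0.001]
force: [-7.6, 0.8, 19.0]
opening: 0.0002
gripper_force: 9.6
```

Corner 3 now stands firm: it gave about 1 mm at 19 N. Drawing back straight up.

>>> apply_moves --series '[[[0,0,-5],[0,0,0]],[[0,0,-20],[0,0,0]],[[0,0,-35],[0,0,0]],[[0,0,-35],[0,0,0]],[[0,0,-35],[0,0,0]],[[-30,20,0],[0,0,0]],[[-30,20,0],[0,0,0]],[[0,0,0],[0,0,0]],[[0,0,0],[0,0,0]],[[0,0,0],[0,0,0]]]'

```text
t: 11.75
tool_pos: [0.3752, -0.1473, 0.3356]
orientation: [3.109, -0.451, 0.002]
force: [-0.0, 0.1, -0.3]
opening: 0.0007
gripper_force: 0.0
```

```bash
python3 - <<'E'
from h import *
p,d=robot.read_camera("wrist");cv2.imwrite("pics/w4.png",p)
s=robot.read_state();print(s["t"],s["tool_pos"],s["force"])
E
```

```text
11.8 [ 0.37553639 -0.14721417  0.33558433] [ 0.07192047 -0.4170731   0.20951062]
```

View pics/w4.png

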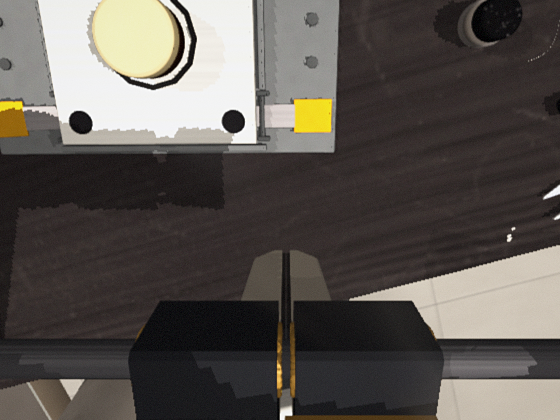

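The arm is clear. Tab 3 at (313,115) is flat, tab 4 at (10,118) is up, and the plate and jar are in place. Handing in.

```bash
python3 -c "
from plant import robot
print(robot.close_job())"
```

```text
the job is handed in; nothing more can be done
None
```

Corner 3 was the rocking one (it dipped about 4 mm); I pressed only tab 3 flat, the corner then gave about 1 mm at 19 N, and I handed the job in with the arm clear; no verdict was returned.

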